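# Shut freshly cemented insoles away in the drying box

## Task

The two cemented insoles are tacky and must flash off in the drying box, out of the dust. Using only the fingertips, push the pulled-out wire tray fully home, then swing the windowed door shut, and then push the knob of its barrel bolt sideways until the rod is all the way across in the keeper. Do not grasp or lift anything, do not touch or shift the insoles on the tray, and leave the heel block, the wax tin and the thread cone where they stand.

Things in the scene. Friction and masses are not known exactly. Their poses are not given: they have to be found in the camera images.
- drying_box: Low grey steel box fixed on the bench, 170 deep, 308 wide, roof at z 80 (outlet spigot on it to z 108). Origin: on the bench, half-way back, under the middle of the front opening; +x into the box, +y to the left seen facing it. Front face at x -85, sides at y -164 and +144; the bolt's keeper stands on the right front stile at y -143 to -158, z 45, forward to x -117 (box frame, mm).
- tray (a joint): Travel of the sliding wire tray in m: 0 = pulled out to its stop (as it starts), 0.090 = fully home, front lip flush with the box front. Slides along the box's +x with about 2 N of friction and slight damping, stays where left, can not tip or come out. Unless it is home its lip is in the way of the door.
- tray_lip (a point): Point on the outer front face of the tray's steel lip, half-way across, 50 mm above the bench; axes as the box. The lip is 250 wide, 3 thick, from z 24 to 66 mm; push it towards the box's +x. It lies at box x = -175 mm with the tray out, -85 home. The insoles (tops at z 38) lie behind the lip.
- tray_floor (a point): Middle of the tray's wire floor, upper side, z = 30 mm; axes as the box; moves with the tray.
- door (a joint): Door angle in rad: 0 = shut, grows as it swings out to the left about an upright hinge (from above, opening is clockwise); starts at 1.75 to 2.0, wide open. Stiff hinge (0.08 N m friction, damped), stays where left; stops at 0 and 2.2.
- door_hinge (a point): Point on the door's hinge axis at mid height, z 45 mm; in the box frame x -99, y +136 mm. Axes turn with the door (shut: same as the box's): -y runs from the hinge to the free edge, -x is the outward normal of the outer face. Door 10 thick, z 12 to 78, reaching 272 mm from the hinge; its outer face lies 1 mm to the +x side of this point.
- door_face (a point): Point on the door's outer face (it faces the robot when shut), 110 mm from the hinge, z 45 mm; axes as door_hinge. The outer face is free to push on, full height, from 20 to 195 mm from the hinge; the clear window pane counts as solid, flush with its frame.
- bolt (a joint): Throw of the barrel bolt on the door in m: 0 = drawn back, 0.028 = fully across in the keeper (enters it from about 0.015). Slides along the door's -y, away from the hinge, about 2 N of friction, stays where left; starts at 0 to 0.003. The rod enters the keeper only with the door shut (within 2 mm at its edge); a thrown bolt keeps the door from shutting.
- bolt_knob (a point): Middle of the bolt's round knob (16 across, 10 thick), 45 mm above the bench, on a 9 mm stem: it stands 29 to 39 mm in front of the door's outer face and, bolt drawn, 222 mm from the hinge. Axes as door_hinge. Push its side towards the door's -y. Two guide straps, 206 and 264 mm from the hinge, stand 17 mm in front of the face.
- insole_front: Red foam insole, 62 x 225 x 8 mm, tacky, lying flat on the tray just behind the lip, its length along the box's y. Origin: middle of its underside. Not to be touched.
- insole_rear: The second such insole, 68 mm further back on the tray, partly under the roof. Origin: middle of its underside. Not to be touched.
- insole_front_mid (a point): Centre of the front insole, half-way up its thickness; about 34 mm in front of tray_floor and 4 mm above it.
- insole_rear_mid (a point): Centre of the rear insole, half-way up its thickness; about 34 mm behind tray_floor and 4 mm above it.
- heel_a_mid (a point): Centre of a loose brown heel block, 48 x 26 x 28 mm, standing to the right of the box: leave it alone.
- wax_tin_mid (a point): Centre of a loose flat round wax tin, 60 across, 25 high, standing to the right of the box: leave it alone.
- thread_cone_mid (a point): Centre (z 40 mm) of a loose black thread cone, 56 across, 81 high, standing to the front right of the box: leave it alone.

How it is judged:
By the outcome, as a careful person would: the job done as asked, in the order asked, and still so for the second after the job is handed in, with the robot touching nothing.
It also fails if it takes over 64 s, if anything falls off the work surface, if the arm or the gripper's body presses on something with over 40 N, if the wrist force passes 120 N, or if a joint passes its speed limit or range.

## Robot

A 7-joint arm with a two-finger parallel gripper is mounted at the origin on a cart in front of the work surface, level with it; the furniture and walls round the work are solid. World frame = base frame: x ahead of the robot, y to its left, z up, the work surface at z = 0. Lengths are in mm, angles in rad, forces in N, time in s.
With the tool pointing down it reaches from about 400 to 875 mm from the base axis. Payload 4.4 kg.
Tool frame: the origin (TCP) lies at the very end of the fingers, on their centre line; the grasp point (between the pads) lies behind it (ctrl.pinch_z is the z of the grasp point in the tool frame, in mm); z points along the fingers, y is the direction in which the jaws open and shut (so a half turn about z gives the same grasp; the last joint's range is limited). The gripper opens to 85 mm and grips with 20 to 120 N. Pads are 22 mm wide; open, the fingers measure 114 mm over their backs; the gripper's body (76 mm by 85 mm) begins 54 mm behind the grasp point. The pads swing forward as they close: fully open they stand 13 mm farther back than shut.
Start: joints at [-1.255, 0.628, 0.038, 1.517, -0.027, 0.996, -0.02], TCP at [242.162, 603.221, 231.313] pointing down, gripper open.
Joint ranges: [-3.06, 3.06], [-0.37, 2.12], [-1.25, 1.32], [0.18, 2.47], [-1.1, 4.24], [0.23, 1.98], [-2.94, 2.94]. Speed limits (rad/s): [2.57, 2.57, 3.14, 3.14, 3.14, 3.14, 3.14].

## Interface

Orientations are given as a 3x3 rotation matrix whose columns are the frame's x, y, z axes.
In Python, from bench import sensors, camera, ticket, ctrl gives the robot as it stands. The module is installed in compiled form; this text tells all that it offers.
- The arm moves only by the tool servo_tool, never from a script. Its argument "series" is text: rows parted by semicolons, each of 7 numbers parted by spaces: the shift along the tool's x, y, z in m, then the turn, a rotation vector about the tool's x, y, z in degrees, then the opening, from -1 (shut) to 1 (fully open). A call has 1 to 5 rows; each row is the pose to reach, as a shift and turn from the pose commanded when the call began, along the tool's axes at that moment; what a row does not reach only later rows make up. A row lasts 1/10 s, in which the tool goes at most 50 mm and 8.59 degrees, less where a joint would pass 70% of its speed; a pose out of reach is approached as far as the arm can. A call with a gripper value outside its range is refused whole. The fingers move at their own pace and stop on an object; "squeeze" is the grip in N (left out, the last holds). Time passes only in rows, so rows that repeat a pose let the fingers close. It gives the time, the measured TCP pose, the force and the opening at its end, in the units of the state.
- sensors.get_state(): the state, without advancing time (a new reading comes with each control period).
- camera(name): name is "scene" or "top" or "wrist"; returns a dict with "pixels" (420x560x3 uint8, blue, green, red), "intrinsics" (3x3 intrinsics, pixels), "k1" (the pictures are not rectified: a ray, as slopes to the right and down, at radius r is drawn at 1 + k1 r^2 times it, then the intrinsics apply), "origin" and "attitude" of the camera in the world. Camera axes: x right, y down, z forward; pixel columns grow to the right and rows downward; lengths in mm; the calibration is good to about 2 mm. A picture is of the moment at which its call begins. There is no depth.
- ticket.sign_off(): hands the job in, once; it reports no verdict.
The state is a dict: "clock": time; "joints": joint angles; "joint_velocities": joint speeds; "joint_torque": joint torques, N m; "eef_pos": TCP position; "tool_rot": TCP orientation; "wrist_force": force on the tool from outside, world axes, zero at the start; "ft_torque": the same for the moment, N m; "grip_width": finger opening in mm.
Only numpy, scipy, OpenCV 4.12 (cv2) and the standard library are available. Lean on these libraries where they do the work, as an engineer would, in place of code of your own. Each camera call takes 0.05 s, during which the arm holds its last target. There are 200 camera calls.

## Working session

There is one attempt and no reset: what is moved stays moved. The work goes in short steps, Python scripts to look and compute and a tool call to move; the robot and the scene stay as the last step left them, time stands still between calls to the robot, and variables do not carry over. Pictures are saved under pics/ and viewed, about 8 in all and at most 12, crops included, and the job is handed in when it is done.

Besides the shell and the picture viewer there is one more tool, called after "Emit:" by a JSON object that holds its "method" and its "body". servo_tool: Moves the arm, as the interface text tells. Its arguments: {"type":"object","properties":{"series":{"type":"string"},"squeeze":{"type":"number"}},"required":["series"]}

```bash
mkdir -p pics; cat > h.py <<'E'
import numpy as np, cv2
from bench import sensors, camera, ticket, ctrl
def snap(name, fn):
    c=camera(name); cv2.imwrite('pics/'+fn, c['pixels'])
    np.savez('pics/'+fn[:-4]+'.npz', K=c['intrinsics'],k1=c['k1'],o=c['origin'],R=c['attitude']); return c
def load(fn):
    d=np.load('pics/'+fn+'.npz'); return {k:d[k] for k in d}
def px2w(d,u,v,z):
    K=d['K']; D=np.array([d['k1'],0,0,0.]).astype(float)
    p=cv2.undistortPoints(np.array([[[u,v]]],float),K,D,None,None,None)[0,0] if 0 else None
    x=(np.array([u,v])-K[:2,2])/[K[0,0],K[1,1]]; s=x.copy()
    for _ in range(30): s=x/(1+d['k1']*(s@s))
    r=d['R']@np.r_[s,1]; return d['o']+r*(z-d['o'][2])/r[2]
def proj(d,P):
    p=(np.atleast_2d(P)-d['o'])@d['R']; s=p[:,:2]/p[:,2:]
    s=s*(1+d['k1']*(s**2).sum(1,keepdims=True)); return s*[d['K'][0,0],d['K'][1,1]]+d['K'][:2,2]
E
python3 - <<'E'
from h import *
np.set_printoptions(precision=3,suppress=True)
for n in('scene','top'):
    c=snap(n,n+'0.png'); print(n,c['origin'],c['attitude'].tolist(),c['k1'],c['intrinsics'].tolist())
s=sensors.get_state();print(s); print(ctrl.pinch_z)
E
```

```text
scene [  69.167 -604.753  570.56 ] [[0.7392465962024133, -0.3800276928225476, 0.5559617097346883], [-0.6730299566619355, -0.4455380005632447, 0.5903613871940977], [0.023348392638024462, -0.8106015314210044, -0.5851324720259021]] -0.1436919452090343 [[458.33452229738475, 0.0, 269.5977779335253], [0.0, 458.33452229738475, 215.69755664647457], [0.0, 0.0, 1.0]]
top [ 355.077  -65.957 1066.38 ] [[-0.15481636842958713, -0.9642563046706036, 0.215038766201041], [-0.9879431548960984, 0.15100236873922435, -0.034155633928926045], [0.0004634222888706647, -0.2177339283119077, -0.976008054117202]] -0.027664847848392397 [[478.28225831785744, 0.0, 278.849365605919], [0.0, 478.28225831785744, 213.02873735251268], [0.0, 0.0, 1.0]]
{'clock': 0.1, 'joints': array([-1.255,  0.629,  0.038,  1.518, -0.027,  0.996, -0.02 ]), 'joint_velocities': array([-0.001, -0.002,  0.   , -0.   ,  0.   ,  0.002, -0.001]), 'joint_torque': array([  0.003, -56.454,   1.231, -19.397,   0.011,   0.005,   0.   ]), 'eef_pos': array([241.961, 602.697, 230.48 ]), 'tool_rot': array([[-0.928,  0.373, -0.001],
       [ 0.373,  0.928, -0.002],
       [-0.   , -0.002, -1.   ]]), 'wrist_force': array([ 1.086, -0.134,  0.114]), 'ft_torque': array([-0.075,  0.008, -0.028]), 'grip_width': 85.32048213411584}
-18.700000000000003
```

View pics/top0.png

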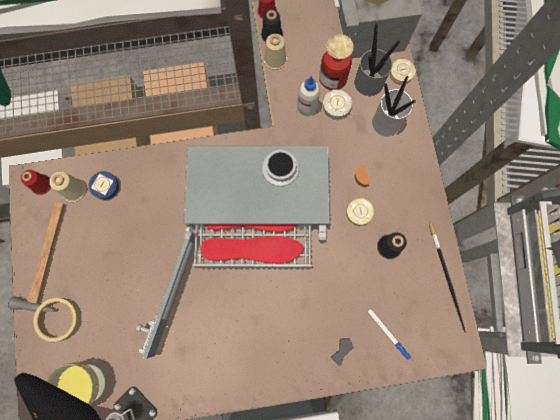

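View pics/scene0.png

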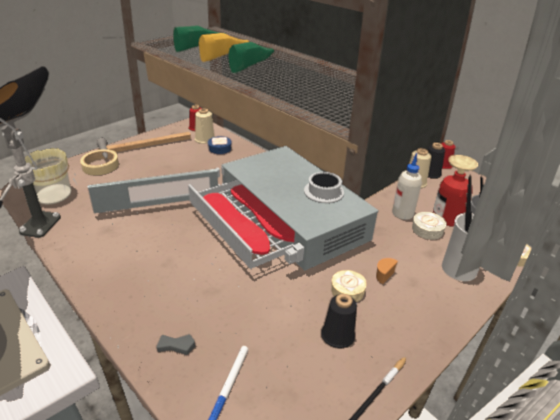

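The top view shows the box roof with corners at about (187,148), (328,148), (329,223) and (186,222). The tray lip runs (196,267)-(312,267), and the open door goes from (188,232) to (148,353). The tin (360,211), heel (362,176) and cone (392,245) stand to the right. I'll enlarge it and fit the box pose.

```bash
python3 - <<'E'
from h import *
im=cv2.imread('pics/top0.png')[135:365,130:340]
cv2.imwrite('pics/top0c.png',cv2.resize(im,None,fx=2.6,fy=2.6,interpolation=cv2.INTER_CUBIC))
d=load('top0')
for u,v,z in [(187,148,80),(327,147,80),(329,223,80),(186,222,80),(196,267,66),(312,267,66),(188,232,78),(148,355,78),(360,211,25),(362,176,28),(392,245,40)]: print(u,v,px2w(d,u,v,z).round(1))
E
```

```text
187 148 [747.1  75.   80. ]
327 147 [ 702.  -227.1   80. ]
329 223 [ 534.8 -201.4   80. ]
186 222 [583.5  95.7  80. ]
196 267 [488.   88.2  66. ]
312 267 [ 450.5 -151.6   66. ]
188 232 [562.   94.3  78. ]
148 355 [326.6 202.1  78. ]
360 211 [ 561.  -282.3   25. ]
362 176 [ 639.6 -301.8   28. ]
392 245 [ 473.  -333.5   40. ]
```

View pics/top0c.png

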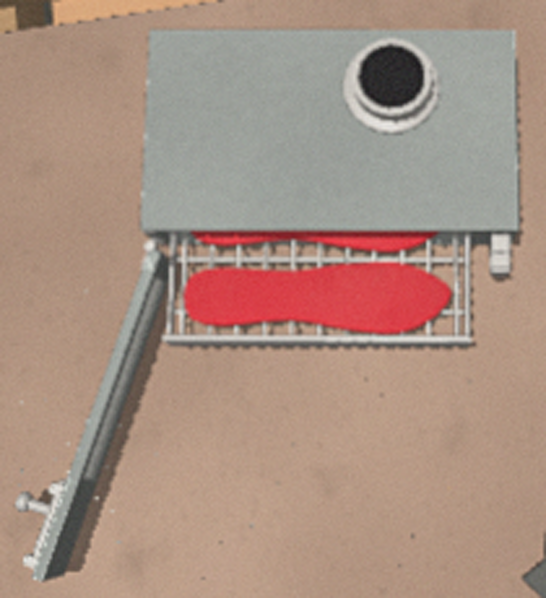

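The crop shows, in crop pixels: roof corners (149,30), (515,30), (519,231), (141,231); lip outer edge (164,345)-(474,345); knob (24,502); door free end around (42,577). Next I fit the pose and overlay it on the scene view.

```bash
cat > model.py <<'E'
from h import *
def Rz(a): return np.array([[np.cos(a),-np.sin(a),0],[np.sin(a),np.cos(a),0],[0,0,1]])
def b2w(p,P): return np.atleast_2d(P)@Rz(p[2]).T+[p[0],p[1],0]
def door2b(th,Q): # door frame pts (mm, z abs)
    return np.atleast_2d(Q)@Rz(-th).T+[-99,136,0]
E
python3 - <<'E'
from model import *
from scipy.optimize import least_squares
d=load('top0'); s=load('scene0')
c=lambda a:np.array(a)/2.6+[130,135]
px=c([(149,30),(515,30),(519,231),(141,231),(164,345),(474,345)])
B=np.array([[85,144,80],[85,-164,80],[-85,-164,80],[-85,144,80],[-175,125,66],[-175,-125,66]])
r=least_squares(lambda p:(proj(d,b2w(p,B))-px).ravel(),[620,-60,-.15]); p=r.x
print(p,r.fun.reshape(-1,2).round(1).tolist())
D=np.array([[-34+1,-222,45],[1,-272,78],[11,-272,78]]); dx=c([(24,502),(36,579),(48,575)])
f=lambda t:(proj(d,b2w(p,door2b(t[0],D)))-dx).ravel()
q=least_squares(f,[1.9]);print(q.x,q.fun.reshape(-1,2).round(1).tolist())
np.save('pose.npy',np.r_[p,q.x])
im=cv2.imread('pics/scene0.png'); k=3;x0,y0=80,130
im=cv2.resize(im[y0:y0+160,x0:x0+260+60],None,fx=2.5,fy=2.5,interpolation=cv2.INTER_CUBIC)
def dot(P,col):
    for u in proj(s,P): cv2.drawMarker(im,tuple(((u-[x0,y0])*2.5).astype(int)),col,cv2.MARKER_CROSS,9,1)
dot(b2w(p,B),(255,0,0)); dot(b2w(p,[[-85,-164,0],[85,-164,0],[-117,-150,45]]),(0,255,0))
dot(b2w(p,door2b(q.x[0],np.r_[D,[[1,-272,12],[11,-272,78],[1,0,78]]])),(0,255,255))
cv2.imwrite('pics/sc_ov.png',im)
print('rot',p[2],'lip mid',b2w(p,[[-175,0,50]]),'hinge',b2w(p,[[-99,136,45]]))
print('knob',b2w(p,door2b(q.x[0],[[-33,-222,45]])),'keeper',b2w(p,[[-117,-150,45]]))
E
```

```text
[ 6.42334066e+02 -5.49349989e+01 -1.53449237e-01] [[-0.1, 0.9], [0.3, 0.6], [0.7, -0.3], [-0.2, -0.0], [-0.5, -0.4], [-0.2, -0.6]]
[1.87439462] [[0.9, 0.7], [-1.3, 1.2], [-1.2, 4.3]]
rot -0.15344923699939864 lip mid [[469.39035961 -28.18664397  50.        ]] hinge [[565.28463356  94.59889354  45.        ]]
knob [[380.63378212 222.18048729  45.        ]] keeper [[ 503.7816837  -185.28927548   45.        ]]
```

View pics/sc_ov.png

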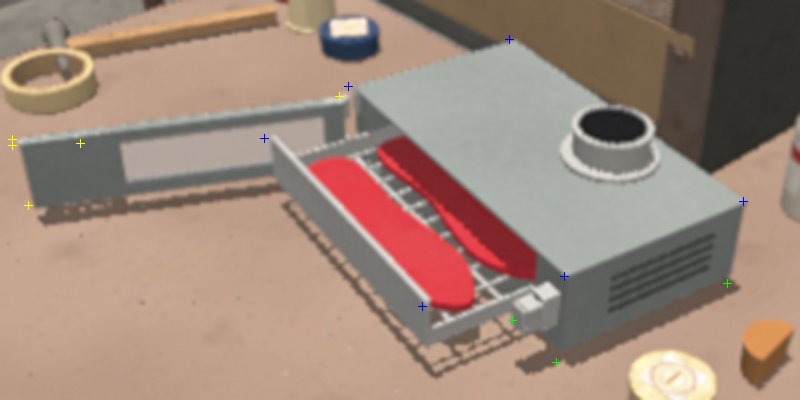

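The overlay agrees to about 3 px of scene view, roughly 3-5 mm. I'll refine with both views, and triangulate the tall lamp, since it stands between the start pose and the box.

```bash
python3 - <<'E'
from model import *
from scipy.optimize import least_squares
np.set_printoptions(precision=2,suppress=True)
d=load('top0'); s=load('scene0')
c=lambda a:np.array(a)/2.6+[130,135]; e=lambda a:np.array(a)/2.5+[80,130]
px=c([(149,30),(515,30),(519,231),(141,231),(164,345),(474,345)])
B=np.array([[85,144,80],[85,-164,80],[-85,-164,80],[-85,144,80],[-175,125,66],[-175,-125,66]])
sx=e([(512,40),(743,200),(560,280),(355,88)])
f=lambda p:np.r_[(proj(d,b2w(p,B))-px).ravel(),(proj(s,b2w(p,B[:4]))-sx).ravel()]
r=least_squares(f,[620,-60,-.15],loss='soft_l1'); p=r.x; print(p,f(p).reshape(-1,2).round(1).tolist())
T=np.array([[-33,-222,45],[1,-272,78],[11,-272,78]]); dx=c([(24,502),(36,579),(48,575)])
S=np.array([[1,-272,78],[1,-272,12]]); ex=e([(22,143),(33,207)])
g=lambda t:np.r_[(proj(d,b2w(p,door2b(t[0],T)))-dx).ravel(),(proj(s,b2w(p,door2b(t[0],S)))-ex).ravel()]
q=least_squares(g,[1.9],loss='soft_l1'); print(q.x,g(q.x).reshape(-1,2).round(1).tolist())
np.save('pose.npy',np.r_[p,q.x])
print('hinge',b2w(p,[[-99,136,45]]),'lip',b2w(p,[[-175,0,50]]))
print('lamp base top',px2w(d,130,405,10),'scene',px2w(s,40,222,10))
def tri(a,b):
    f=lambda X:np.r_[proj(d,X)[0]-a,proj(s,X)[0]-b]; r=least_squares(f,[300,300,250]); return r.x,r.fun.round(1)
print(tri([20,376],[0,112]),tri([95,412],[47,70]),tri([95,412],[0,112]),tri([20,376],[47,70]))
im=cv2.imread('pics/top0.png')
a=cv2.resize(im[340:,0:180],None,fx=2,fy=2); b=cv2.resize(cv2.imread('pics/scene0.png')[50:250,0:130],None,fx=2,fy=2)
H=np.zeros((400,640,3),np.uint8);H[:160,:360]=a;H[:400,370:630]=b;cv2.imwrite('pics/lamp.png',H)
E
```

```text
[642.21 -55.31  -0.16] [[0.2, 0.7], [0.6, 0.8], [0.8, -0.0], [-0.2, -0.2], [-0.6, -0.6], [-0.3, -0.4], [-0.5, -0.1], [0.1, 0.9], [1.6, -1.1], [-2.2, -0.8]]
[1.87] [[1.5, 0.8], [-0.5, 1.3], [-0.5, 4.4], [-3.6, -1.1], [-1.6, -0.3]]
hinge [[565.67  94.49  45.  ]] lip [[469.36 -27.97  50.  ]]
lamp base top [229.72 268.18  10.  ] scene [221.2  255.87  10.  ]
(array([292.86, 409.29, 187.76]), array([-3.7, 21.3, 28.4, -0.2])) (array([278.34, 214.77, 330.74]), array([  1.7,  -9.4, -11.9,  -0.1])) (array([236.73, 253.06, 252.98]), array([-2. , 13.2, 16.2,  0.1])) (array([332.69, 348.18, 286.39]), array([ 0.2, -1.2, -1.7,  0. ]))
```

View pics/lamp.png

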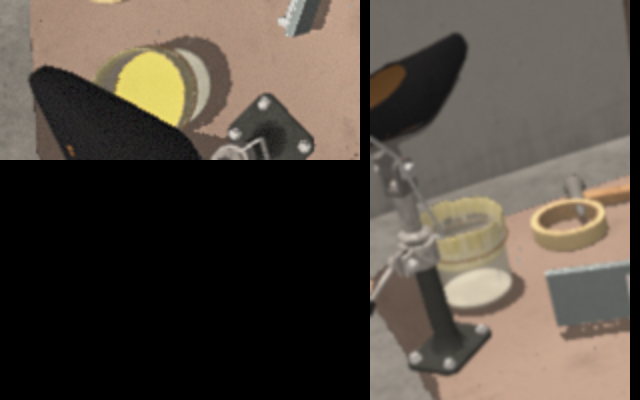

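Lamp: post near (225,260), shade tip about (333,348,286). I'll lift above it, align the tool with the box, shut the fingers and cross over high.

Emit:
{"method": "servo_tool", "body": {"series": "0 0 -0.05 0 0 -4 -1; 0 0 -0.10 0 0 -8 -1; 0 0 -0.15 0 0 -13 -1; 0 0 -0.18 0 0 -13 -1; 0 0 -0.18 0 0 -13 -1", "squeeze": 30}}

```text
clock: 0.6
eef_pos: [243.0, 605.0, 416.6]
tool_rot: [[-0.988, 0.155, 0.003], [0.155, 0.988, 0.009], [-0.002, 0.009, -1.0]]
wrist_force: [0.0, 1.2, -0.4]
grip_width: 12.3
```

```bash
cat > st.py <<'E'
from model import *
np.set_printoptions(precision=4,suppress=True)
p=np.load('pose.npy'); s=sensors.get_state(); R=Rz(p[2])
print('pose',p,'clock',s['clock'],'box TCP',(s['eef_pos']-[p[0],p[1],0])@R,'F box',s['wrist_force']@R,'grip',s['grip_width'])
print('toolrot in box',(R.T@s['tool_rot']).round(3).tolist(),'j',s['joints'])
E
python3 st.py
```

```text
pose [642.2091 -55.3089  -0.1568   1.8651] clock 0.6 box TCP [-497.4596  589.8822  416.6405] F box [-0.1601  1.209  -0.4205] grip 12.269470900787056
toolrot in box [[-1.0, -0.002, 0.002], [-0.002, 1.0, 0.009], [-0.002, 0.009, -1.0]] j [-1.2248  0.505  -0.0128  1.2206  0.0063  1.4064  0.1786]
```

Emit:
{"method": "servo_tool", "body": {"series": "-0.05 0 0 0 0 0 -1; -0.10 0 0 0 0 0 -1; -0.15 0 0 0 0 0 -1; -0.20 0 0 0 0 0 -1; -0.20 -0.05 0 0 0 0 -1"}}

```text
clock: 1.1
eef_pos: [441.5, 526.1, 398.1]
tool_rot: [[-0.987, 0.16, -0.002], [0.16, 0.987, -0.009], [0.001, -0.009, -1.0]]
wrist_force: [0.5, -1.6, -2.6]
grip_width: -0.0
```

Emit:
{"method": "servo_tool", "body": {"series": "0 -0.05 0 0 0 0 -1; 0 -0.10 0 0 0 0 -1; 0 -0.15 0 0 0 0 -1; 0 -0.20 0 0 0 0 -1; 0 -0.25 0 0 0 0 -1"}}

```text
clock: 1.6
eef_pos: [392.4, 273.5, 410.1]
tool_rot: [[-0.988, 0.154, -0.002], [0.154, 0.988, -0.001], [0.001, -0.002, -1.0]]
wrist_force: [1.1, -0.5, 0.1]
grip_width: -0.1
```

Emit:
{"method": "servo_tool", "body": {"series": "0 -0.05 0 0 0 0 -1; 0 -0.10 0 0 0 0 -1; 0 -0.15 0 0 0 0 -1; 0 -0.20 0 0 0 0 -1; 0 -0.25 0 0 0 0 -1"}}

```text
clock: 2.1
eef_pos: [353.5, 27.0, 410.5]
tool_rot: [[-0.988, 0.154, -0.001], [0.154, 0.988, -0.0], [0.001, -0.0, -1.0]]
wrist_force: [2.0, 0.0, 0.4]
grip_width: 0.2
```

```bash
python3 st.py
```

```text
pose [642.2091 -55.3089  -0.1568   1.8651] clock 2.1 box TCP [-297.9978   36.1599  410.477 ] F box [1.978  0.336  0.4115] grip 0.24246515960665493
toolrot in box [[-1.0, -0.002, -0.001], [-0.002, 1.0, -0.0], [0.001, -0.0, -1.0]] j [-0.402  -0.012   0.2443  1.9431  0.003   1.2114  1.2573]
```

Emit:
{"method": "servo_tool", "body": {"series": "-0.03 -0.02 0.03 0 0 0 -1; -0.06 -0.036 0.06 0 0 0 -1; -0.075 -0.036 0.10 0 0 0 -1; -0.075 -0.036 0.15 0 0 0 -1; -0.075 -0.036 0.20 0 0 0 -1"}}

```text
clock: 2.6
eef_pos: [423.1, -18.5, 209.1]
tool_rot: [[-0.988, 0.155, -0.0], [0.155, 0.988, -0.001], [-0.0, -0.001, -1.0]]
wrist_force: [1.4, 0.6, -0.5]
grip_width: 0.1
```

Emit:
{"method": "servo_tool", "body": {"series": "0 0 0.05 0 0 0 -1; 0 0 0.10 0 0 0 -1; 0 0 0.13 0 0 0 -1; 0 0 0.13 0 0 0 -1"}}

```text
clock: 3.0
eef_pos: [419.6, -18.3, 77.7]
tool_rot: [[-0.988, 0.155, -0.01], [0.155, 0.988, -0.0], [0.01, -0.002, -1.0]]
wrist_force: [-0.3, -0.8, 0.8]
grip_width: -0.3
```

```bash
python3 st.py; python3 - <<'E'
from h import *
snap('scene','s1.png');
im=cv2.imread('pics/s1.png')[110:310,80:400];cv2.imwrite('pics/s1c.png',cv2.resize(im,None,fx=2.4,fy=2.4))
E
```

```text
pose [642.2091 -55.3089  -0.1568   1.8651] clock 3.0 box TCP [-225.6539    1.8123   77.7196] F box [-0.1253 -0.8346  0.7573] grip -0.34184493732427723
toolrot in box [[-1.0, -0.001, -0.01], [-0.001, 1.0, -0.002], [0.01, -0.002, -1.0]] j [-0.125   0.6139  0.1467  2.2628 -0.2969  0.292   1.6964]
```

View pics/s1c.png

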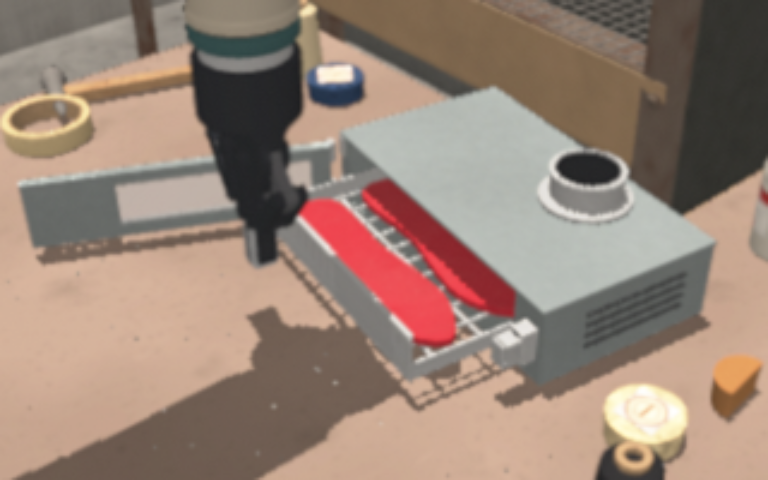

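The gripper stands in front of the lip at about (262,262) in the crop and clear of everything. Joint 6 is close to its limit, so I'll go forward while lowering, then push gently.

Emit:
{"method": "servo_tool", "body": {"series": "-0.015 0 0.005 0 0 0 -1; -0.022 0 0.018 0 0 0 -1; -0.024 0 0.031 0 0 0 -1; -0.024 0 0.032 0 0 0 -1"}}

```text
clock: 3.45
eef_pos: [447.1, -21.8, 49.4]
tool_rot: [[-0.988, 0.154, -0.0], [0.154, 0.988, 0.0], [0.0, 0.0, -1.0]]
wrist_force: [-0.4, -0.7, 0.1]
grip_width: -0.1
```

Emit:
{"method": "servo_tool", "body": {"series": "-0.008 0 0 0 0 0 -1; -0.016 0 0 0 0 0 -1; -0.024 0 0 0 0 0 -1; -0.032 0 0 0 0 0 -1; -0.040 0 0 0 0 0 -1"}}

```text
clock: 3.95
eef_pos: [487.0, -28.1, 49.5]
tool_rot: [[-0.988, 0.154, -0.001], [0.154, 0.988, 0.0], [0.001, 0.0, -1.0]]
wrist_force: [-2.5, 0.6, 2.1]
grip_width: -0.0
```

```bash
python3 st.py
```

```text
pose [642.2091 -55.3089  -0.1568   1.8651] clock 3.95 box TCP [-157.5628    2.5879   49.4804] F box [-2.5627  0.196   2.0652] grip -0.021843186397192568
toolrot in box [[-1.0, -0.002, -0.001], [-0.002, 1.0, 0.0], [0.001, 0.0, -1.0]] j [-0.1017  0.7156  0.1518  2.107  -0.3027  0.3396  1.7155]
```

Emit:
{"method": "servo_tool", "body": {"series": "-0.010 0 0 0 0 0 -1; -0.020 0 0 0 0 0 -1; -0.030 0 0 0 0 0 -1; -0.040 0 0 0 0 0 -1; -0.050 0 0 0 0 0 -1"}}

```text
clock: 4.45
eef_pos: [536.9, -36.1, 49.2]
tool_rot: [[-0.988, 0.154, -0.0], [0.154, 0.988, -0.0], [0.0, -0.0, -1.0]]
wrist_force: [-2.4, 0.8, 1.8]
grip_width: 0.3
```

Emit:
{"method": "servo_tool", "body": {"series": "-0.002 0 0 0 0 0 -1; -0.004 0 0 0 0 0 -1; -0.006 0 0 0 0 0 -1; -0.008 0 0 0 0 0 -1"}}

```text
clock: 4.85
eef_pos: [543.5, -37.0, 49.2]
tool_rot: [[-0.988, 0.154, -0.001], [0.154, 0.988, 0.0], [0.001, -0.0, -1.0]]
wrist_force: [-1.6, -0.8, -0.4]
grip_width: 0.0
```

```bash
python3 st.py
```

```text
pose [642.2091 -55.3089  -0.1568   1.8651] clock 4.85 box TCP [-100.3415    2.7165   49.2002] F box [-1.4702 -1.0912 -0.4116] grip 0.04572045432945168
toolrot in box [[-1.0, -0.002, -0.001], [-0.002, 1.0, -0.0], [0.001, -0.0, -1.0]] j [-0.0999  0.7611  0.1796  1.9537 -0.2862  0.4519  1.7057]
```

Emit:
{"method": "servo_tool", "body": {"series": "-0.002 0 0 0 0 0 -1; -0.004 0 0 0 0 0 -1; -0.006 0 0 0 0 0 -1; -0.006 0 0 0 0 0 -1"}}

```text
clock: 5.25
eef_pos: [550.4, -38.0, 49.2]
tool_rot: [[-0.988, 0.154, 0.001], [0.154, 0.988, -0.0], [-0.001, -0.0, -1.0]]
wrist_force: [-1.8, -0.3, -1.0]
grip_width: -0.1
```

Emit:
{"method": "servo_tool", "body": {"series": "-0.0015 0 0 0 0 0 -1; -0.003 0 0 0 0 0 -1; -0.003 0 0 0 0 0 -1"}}

```text
clock: 5.55
eef_pos: [550.6, -38.0, 49.2]
tool_rot: [[-0.988, 0.154, -0.005], [0.154, 0.988, 0.001], [0.005, 0.0, -1.0]]
wrist_force: [-6.1, -0.2, 4.4]
grip_width: -0.0
```

Emit:
{"method": "servo_tool", "body": {"series": "-0.003 0 0 0 0 0 -1; -0.006 0 0 0 0 0 -1; -0.006 0 0 0 0 0 -1"}}

```text
clock: 5.85
eef_pos: [550.4, -38.0, 48.8]
tool_rot: [[-0.988, 0.154, -0.016], [0.154, 0.988, 0.003], [0.017, 0.001, -1.0]]
wrist_force: [-17.0, 2.6, 14.2]
grip_width: -0.1
```

```bash
python3 st.py
```

```text
pose [642.2091 -55.3089  -0.1568   1.8651] clock 5.85 box TCP [-93.3894   2.8056  48.8068] F box [-17.2029  -0.1138  14.1605] grip -0.1148591380740433
toolrot in box [[-1.0, -0.002, -0.017], [-0.002, 1.0, 0.001], [0.017, 0.001, -1.0]] j [-0.0988  0.7727  0.185   1.9197 -0.2819  0.4911  1.7027]
```

Hard stop: the arm halted with 17 N at TCP box x -93, the lip flush as far as calibration can tell. Now back off, lift, check, and plan the door arc.

Emit:
{"method": "servo_tool", "body": {"series": "0.02 0 0 0 0 0 -1; 0.06 0 0 0 0 0 -1; 0.08 0 -0.04 0 0 0 -1; 0.08 0 -0.09 0 0 0 -1; 0.08 0 -0.14 0 0 0 -1"}}

```text
clock: 6.35
eef_pos: [479.9, -26.9, 191.0]
tool_rot: [[-0.988, 0.154, 0.001], [0.154, 0.988, -0.0], [-0.001, 0.0, -1.0]]
wrist_force: [2.1, 1.0, -0.8]
grip_width: -0.1
```

```bash
python3 st.py; python3 - <<'E'
from model import *
P=np.load('pose.npy'); th0=P[3]
np.set_printoptions(precision=1,suppress=True)
for t in [th0]: 
  for off in (60,35): print('start off',off,door2b(t,[[1-off,-130,0]]))
for t in np.r_[np.arange(1.85,-.01,-.125),0]:
    n=np.array([-np.cos(t),np.sin(t)]); h=9*abs(n[0])+12*abs(n[1])  # into-door support
    print(round(t,3),door2b(t,[[1-h,-130,0]])[0,:2])
snap('scene','s2.png'); a=cv2.imread('pics/s2.png')[120:300,100:360]
c=snap('top','t2.png'); b=cv2.imread('pics/t2.png')[130:350,120:350]
a=cv2.resize(a,(520,360));b=cv2.resize(b,(276,264));H=np.zeros((360,796,3),np.uint8);H[:,:520]=a;H[:264,520:]=b;cv2.imwrite('pics/c2.png',H)
E
```

```text
pose [642.2091 -55.3089  -0.1568   1.8651] clock 6.35 box TCP [-164.7943    2.6988  191.0091] F box [ 1.8863  1.2958 -0.8255] grip -0.10852418315565772
toolrot in box [[-1.0, -0.002, 0.001], [-0.002, 1.0, 0.0], [-0.001, 0.0, -1.0]] j [-0.212   0.463   0.2957  2.029  -0.2092  0.677   1.6338]
start off 60 [[-206.3  230.2    0. ]]
start off 35 [[-213.5  206.3    0. ]]
1.85 [-220.4  184.3]
1.725 [-225.6  168.1]
1.6 [-228.6  151. ]
1.475 [-229.5  135.3]
1.35 [-228.6  119.9]
1.225 [-225.8  104.5]
1.1 [-221.1   89.3]
0.975 [-214.4   74.6]
0.85 [-205.9   60.7]
0.725 [-195.5   47.8]
0.6 [-183.3   36.2]
0.475 [-169.6   26.1]
0.35 [-154.4   17.8]
0.225 [-138.2   11.6]
0.1 [-121.1    7.6]
0.0 [-107.    6.]
```

View pics/c2.png

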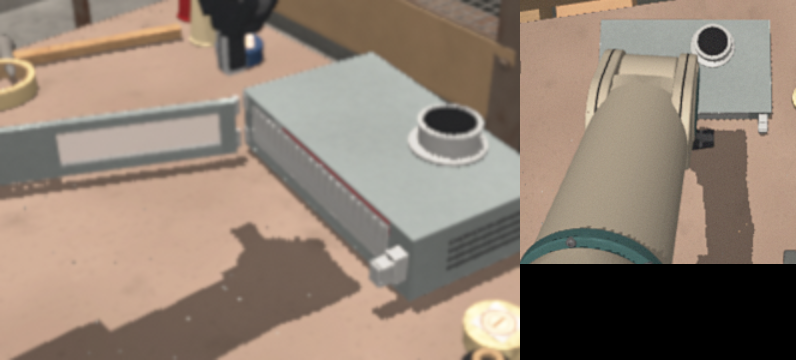

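The tray is home: the lip is flush with the front, no longer projecting, and the door is still open. Now over the door to its outer side, then down.

Emit:
{"method": "servo_tool", "body": {"series": "0.01 0.045 0 0 0 0 -1; 0.02 0.09 0 0 0 0 -1; 0.03 0.135 0 0 0 0 -1; 0.04 0.18 0 0 0 0 -1; 0.045 0.225 0 0 0 0 -1"}}

```text
clock: 6.95
eef_pos: [470.0, 204.7, 189.4]
tool_rot: [[-0.988, 0.154, 0.001], [0.154, 0.988, 0.001], [-0.001, 0.001, -1.0]]
wrist_force: [0.9, 0.0, 0.1]
grip_width: -0.1
```

Emit:
{"method": "servo_tool", "body": {"series": "0 0.005 0.04 0 0 0 -1; 0 0.005 0.08 0 0 0 -1; 0 0.005 0.12 0 0 0 -1; 0 0.005 0.145 0 0 0 -1; 0 0.005 0.145 0 0 0 -1"}}

```text
clock: 7.45
eef_pos: [469.2, 206.6, 41.2]
tool_rot: [[-0.988, 0.154, -0.005], [0.154, 0.988, -0.002], [0.004, -0.003, -1.0]]
wrist_force: [0.2, -1.0, 0.2]
grip_width: 0.1
```

```bash
python3 st.py
```

```text
pose [642.2091 -55.3089  -0.1568   1.8651] clock 7.45 box TCP [-211.8421  231.6694   41.2462] F box [ 0.3106 -0.9325  0.2395] grip 0.06041658392696621
toolrot in box [[-1.0, -0.002, -0.004], [-0.002, 1.0, -0.003], [0.004, -0.003, -1.0]] j [-0.5866  0.7521  0.1774  2.0395 -0.33    0.3818  1.2678]
```

Emit:
{"method": "servo_tool", "body": {"series": "0.003 -0.016 0 0 0 0 -1; 0.006 -0.032 0 0 0 0 -1; 0.009 -0.046 0 0 0 0 -1; 0.013 -0.061 0 0 0 0 -1; 0.016 -0.076 0 0 0 0 -1"}}

```text
clock: 7.95
eef_pos: [443.7, 133.3, 45.4]
tool_rot: [[-0.988, 0.155, 0.003], [0.155, 0.988, 0.001], [-0.003, 0.001, -1.0]]
wrist_force: [2.1, 1.2, -0.7]
grip_width: 0.3
```

Emit:
{"method": "servo_tool", "body": {"series": "0.001 -0.011 0 0 0 0 -1; 0.0015 -0.021 0 0 0 0 -1; 0.001 -0.031 0 0 0 0 -1; 0.0005 -0.041 0 0 0 0 -1; -0.002 -0.0515 0 0 0 0 -1"}}

```text
clock: 8.45
eef_pos: [437.2, 83.0, 44.3]
tool_rot: [[-0.988, 0.154, -0.0], [0.154, 0.988, 0.0], [0.0, 0.0, -1.0]]
wrist_force: [0.7, 0.8, 0.2]
grip_width: 0.4
```

```bash
python3 st.py; python3 - <<'E'
from h import *
snap('scene','s3.png'); a=cv2.imread('pics/s3.png')[100:320,60:400]
cv2.imwrite('pics/s3c.png',cv2.resize(a,None,fx=2,fy=2))
E
```

```text
pose [642.2091 -55.3089  -0.1568   1.8651] clock 8.45 box TCP [-224.1432  104.6059   44.3308] F box [0.5774 0.9395 0.188 ] grip 0.3631850923436709
toolrot in box [[-1.0, -0.003, -0.0], [-0.003, 1.0, 0.0], [0.0, 0.0, -1.0]] j [-0.3357  0.6989  0.1248  2.2214 -0.3471  0.2389  1.5147]
```

View pics/s3c.png

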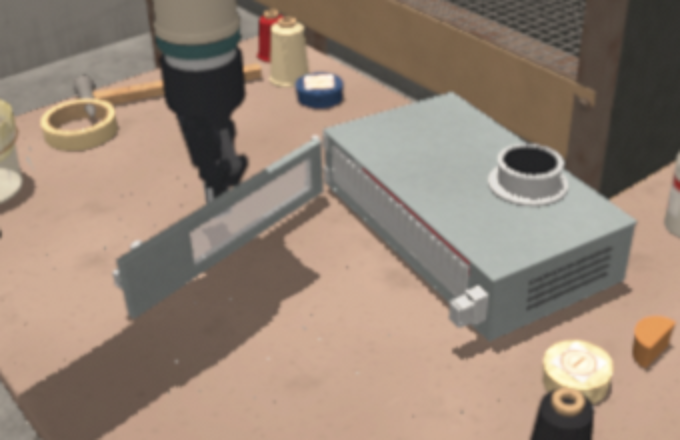

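The door has swung to roughly 70° under the finger, and everything else is untouched. Joint 6 is near its limit, so I'll continue the arc at a slightly smaller door radius (120 mm).

Emit:
{"method": "servo_tool", "body": {"series": "-0.012 -0.011 0 0 0 0 -1; -0.018 -0.025 0 0 0 0 -1; -0.0255 -0.0375 0 0 0 0 -1; -0.035 -0.0495 0 0 0 0 -1; -0.046 -0.0605 0 0 0 0 -1"}}

```text
clock: 9.0
eef_pos: [472.8, 16.3, 44.1]
tool_rot: [[-0.988, 0.154, -0.002], [0.154, 0.988, 0.001], [0.002, 0.0, -1.0]]
wrist_force: [0.1, 2.3, -0.3]
grip_width: 0.1
```

Emit:
{"method": "servo_tool", "body": {"series": "-0.013 -0.0095 0 0 0 0 -1; -0.027 -0.0175 0 0 0 0 -1; -0.041 -0.023 0 0 0 0 -1; -0.050 -0.026 0 0 0 0 -1; -0.054 -0.026 0 0 0 0 -1"}}

```text
clock: 9.5
eef_pos: [523.9, -18.7, 44.3]
tool_rot: [[-0.988, 0.155, 0.001], [0.155, 0.988, -0.001], [-0.001, -0.001, -1.0]]
wrist_force: [-0.1, -0.1, -0.5]
grip_width: 0.1
```

Emit:
{"method": "servo_tool", "body": {"series": "-0.004 -0.001 0 0 0 0 -1; -0.008 -0.002 0 0 0 0 -1; -0.011 -0.002 0 0 0 0 -1; -0.014 -0.002 0 0 0 0 -1"}}

```text
clock: 9.9
eef_pos: [536.0, -21.7, 44.2]
tool_rot: [[-0.988, 0.154, -0.001], [0.154, 0.988, -0.0], [0.001, -0.0, -1.0]]
wrist_force: [-0.9, -1.4, -0.3]
grip_width: -0.3
```

```bash
python3 st.py
```

```text
pose [642.2091 -55.3089  -0.1568   1.8651] clock 9.9 box TCP [-110.1714   16.6337   44.1998] F box [-0.667  -1.4893 -0.3249] grip -0.2736065885505109
toolrot in box [[-1.0, -0.002, -0.001], [-0.002, 1.0, -0.0], [0.001, -0.0, -1.0]] j [-0.1094  0.7606  0.1493  1.9777 -0.2529  0.4216  1.6468]
```

Emit:
{"method": "servo_tool", "body": {"series": "-0.0015 0 0 0 0 0 -1; -0.003 0 0 0 0 0 -1; -0.0045 0 0 0 0 0 -1; -0.006 0 0 0 0 0 -1; -0.006 0 0 0 0 0 -1"}}

```text
clock: 10.4
eef_pos: [540.9, -22.4, 44.2]
tool_rot: [[-0.988, 0.154, -0.003], [0.154, 0.988, 0.0], [0.003, 0.0, -1.0]]
wrist_force: [-5.1, -0.3, 2.4]
grip_width: -0.3
```

Emit:
{"method": "servo_tool", "body": {"series": "-0.0015 0 0 0 0 0 -1; -0.003 0 0 0 0 0 -1; -0.0045 0 0 0 0 0 -1; -0.0045 0 0 0 0 0 -1"}}

```text
clock: 10.8
eef_pos: [540.7, -22.4, 43.9]
tool_rot: [[-0.988, 0.154, -0.011], [0.154, 0.988, 0.002], [0.012, 0.0, -1.0]]
wrist_force: [-13.2, 1.8, 10.1]
grip_width: 0.1
```

```bash
python3 st.py
```

```text
pose [642.2091 -55.3089  -0.1568   1.8651] clock 10.8 box TCP [-105.4036   16.6469   43.8861] F box [-13.2862  -0.3021  10.1296] grip 0.11311246856333713
toolrot in box [[-1.0, -0.002, -0.012], [-0.002, 1.0, 0.0], [0.012, 0.0, -1.0]] j [-0.1079  0.7681  0.1523  1.9546 -0.2503  0.4484  1.6458]
```

The door is shut: hard stop with 13 N, face at box x ≈ -97 against -98 expected. Back off towards the knob's line, hinge side.

Emit:
{"method": "servo_tool", "body": {"series": "0.015 0 0 0 0 0 -1; 0.036 0 0 0 0 0 -1; 0.036 -0.02 0.003 0 0 0 -1; 0.036 -0.04 0.006 0 0 0 -1; 0.036 -0.057 0.006 0 0 0 -1"}}

```text
clock: 11.3
eef_pos: [503.3, -75.0, 38.3]
tool_rot: [[-0.988, 0.154, 0.002], [0.154, 0.988, -0.001], [-0.003, -0.0, -1.0]]
wrist_force: [0.8, -0.5, -0.3]
grip_width: 0.1
```

Emit:
{"method": "servo_tool", "body": {"series": "0 0 0 0 0 0 -1"}}

```text
clock: 11.4
eef_pos: [503.1, -77.2, 38.5]
tool_rot: [[-0.987, 0.159, 0.002], [0.159, 0.987, -0.002], [-0.003, -0.002, -1.0]]
wrist_force: [0.1, -1.0, 0.5]
grip_width: -0.0
```

```bash
python3 st.py; python3 - <<'E'
from h import *
snap('scene','s4.png'); a=cv2.imread('pics/s4.png')[150:290,150:370]
cv2.imwrite('pics/s4c.png',cv2.resize(a,None,fx=3.4,fy=3.4,interpolation=cv2.INTER_CUBIC))
E
```

```text
pose [642.2091 -55.3089  -0.1568   1.8651] clock 11.4 box TCP [-134.0229  -43.35     38.5276] F box [ 0.2645 -0.995   0.4514] grip -0.019404302359921646
toolrot in box [[-1.0, 0.002, 0.003], [0.002, 1.0, -0.002], [-0.003, -0.002, -1.0]] j [ 0.0169  0.7479  0.1187  2.0563 -0.2332  0.347   1.7352]
```

View pics/s4c.png

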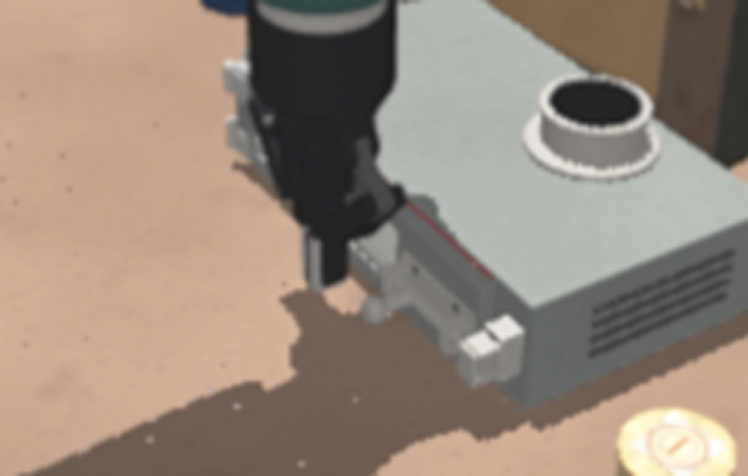

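The door is shut; the knob is at (373,308) in the crop, and the fingertip at about (322,288) is up and left of it. I'll check by projection that they line up.

```bash
python3 - <<'E'
from model import *
np.set_printoptions(precision=1,suppress=True)
P=np.load('pose.npy');s=load('s4');cr=lambda w:(proj(s,w)-[150,150])*3.4
print('knob d=0,3',cr(b2w(P,[[-132,-86,45],[-132,-89,45]])))
print('tcp & tip corners',cr(b2w(P,[[-134,-43.4,38.5],[-125.7,-56,38.5],[-142.3,-56,38.5],[-142.3,-31,38.5]])))
print('keeper front',cr(b2w(P,[[-117,-143,45],[-117,-158,45]])))
E
```

```text
knob d=0,3 [[366.5 310.9]
 [369.5 313.9]]
tcp & tip corners [[322.5 279.9]
 [347.1 287. ]
 [321.3 296.9]
 [298.3 273.1]]
keeper front [[450.1 360.6]
 [466.8 377. ]]
```

Both are offset the same way from prediction, so the relative alignment is good. Push along -y.

Emit:
{"method": "servo_tool", "body": {"series": "0 -0.005 0 0 0 0 -1; 0 -0.010 0 0 0 0 -1; 0 -0.015 0 0 0 0 -1; 0 -0.020 0 0 0 0 -1; 0 -0.025 0 0 0 0 -1"}}

```text
clock: 11.95
eef_pos: [498.4, -98.9, 38.3]
tool_rot: [[-0.988, 0.154, 0.0], [0.154, 0.988, 0.0], [-0.0, 0.0, -1.0]]
wrist_force: [0.6, 2.5, -0.1]
grip_width: 0.0
```

Emit:
{"method": "servo_tool", "body": {"series": "0 -0.003 0 0 0 0 -1; 0 -0.006 0 0 0 0 -1; 0 -0.009 0 0 0 0 -1; 0 -0.012 0 0 0 0 -1; 0 -0.015 0 0 0 0 -1"}}

```text
clock: 12.45
eef_pos: [496.1, -113.6, 38.3]
tool_rot: [[-0.988, 0.154, -0.0], [0.154, 0.988, 0.0], [0.0, 0.0, -1.0]]
wrist_force: [1.0, 2.1, 0.0]
grip_width: -0.2
```

```bash
python3 st.py
```

```text
pose [642.2091 -55.3089  -0.1568   1.8651] clock 12.45 box TCP [-135.2182  -80.3577   38.2748] F box [0.6645 2.2408 0.0437] grip -0.22286328302736094
toolrot in box [[-1.0, -0.002, -0.0], [-0.002, 1.0, 0.0], [0.0, 0.0, -1.0]] j [ 0.0998  0.7481  0.1057  2.0537 -0.2116  0.3498  1.7927]
```

Emit:
{"method": "servo_tool", "body": {"series": "0 -0.003 0 0 0 0 -1; 0 -0.006 0 0 0 0 -1; 0 -0.009 0 0 0 0 -1; 0 -0.011 0 0 0 0 -1; 0 -0.013 0 0 0 0 -1"}}

```text
clock: 12.95
eef_pos: [494.3, -125.2, 38.3]
tool_rot: [[-0.988, 0.153, -0.0], [0.153, 0.988, 0.002], [0.0, 0.002, -1.0]]
wrist_force: [2.9, 7.0, -0.5]
grip_width: -0.2
```

Emit:
{"method": "servo_tool", "body": {"series": "0 -0.0015 0 0 0 0 -1; 0 -0.003 0 0 0 0 -1; 0 -0.0045 0 0 0 0 -1; 0 -0.006 0 0 0 0 -1"}}

```text
clock: 13.35
eef_pos: [494.2, -125.8, 38.2]
tool_rot: [[-0.989, 0.149, -0.0], [0.149, 0.989, 0.007], [0.001, 0.007, -1.0]]
wrist_force: [3.5, 18.3, 2.0]
grip_width: 0.3
```

```bash
python3 st.py
```

```text
pose [642.2091 -55.3089  -0.1568   1.8651] clock 13.35 box TCP [-135.1969  -92.7765   38.2161] F box [ 0.5763 18.6364  1.9675] grip 0.27776511994882136
toolrot in box [[-1.0, -0.008, -0.001], [-0.008, 1.0, 0.007], [0.001, 0.007, -1.0]] j [ 0.1373  0.7486  0.0932  2.0489 -0.2045  0.3548  1.8196]
```

Hard stop at TCP y -92.8. A fully thrown knob's side would be at -106, so the finger half-thickness comes out at 13 mm, which is right. A jam at the keeper mouth would have stopped it near -80. Retreat and look.

Emit:
{"method": "servo_tool", "body": {"series": "0 0.012 0 0 0 0 -1; 0 0.03 0 0 0 0 -1; 0.03 0.03 0 0 0 0 -1; 0.05 0.03 -0.03 0 0 0 -1; 0.05 0.03 -0.08 0 0 0 -1"}}

```text
clock: 13.85
eef_pos: [442.2, -94.8, 116.6]
tool_rot: [[-0.988, 0.156, -0.012], [0.156, 0.988, 0.001], [0.012, -0.001, -1.0]]
wrist_force: [1.2, -0.2, 0.7]
grip_width: 0.0
```

Emit:
{"method": "servo_tool", "body": {"series": "0 0.02 -0.04 0 0 0 -1; 0 0.06 -0.06 0 0 0 -1; 0 0.10 -0.08 0 0 0 -1; 0 0.14 -0.10 0 0 0 -1; 0 0.14 -0.10 0 0 0 -1"}}

```text
clock: 14.35
eef_pos: [472.5, 49.2, 220.6]
tool_rot: [[-0.989, 0.146, 0.006], [0.146, 0.989, 0.003], [-0.006, 0.004, -1.0]]
wrist_force: [0.1, -0.2, -0.3]
grip_width: 0.0
```

```bash
python3 st.py; python3 - <<'E'
from h import *
snap('scene','s5.png'); im=cv2.imread('pics/s5.png'); a=cv2.resize(im[190:280,240:350],None,fx=4.5,fy=4.5,interpolation=cv2.INTER_CUBIC)
b=cv2.resize(im[120:360,180:420],(300,300)); H=np.zeros((405,800,3),np.uint8);H[:405,:495]=a;H[:300,500:]=b;cv2.imwrite('pics/c5.png',H)
E
```

```text
pose [642.2091 -55.3089  -0.1568   1.8651] clock 14.35 box TCP [-183.9575   76.6897  220.6222] F box [ 0.132  -0.1999 -0.3324] grip 0.04339068402220912
toolrot in box [[-1.0, -0.01, 0.006], [-0.01, 1.0, 0.004], [-0.006, 0.004, -1.0]] j [-0.3399  0.4024  0.2455  2.0131 -0.146   0.7357  1.4189]
```

View pics/c5.png

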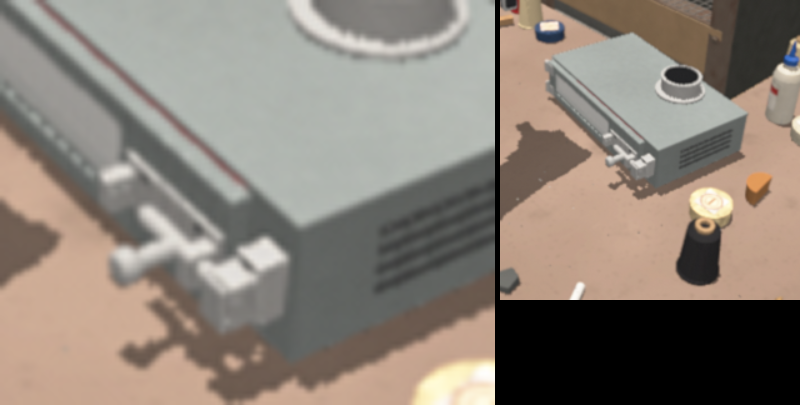

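The door is shut and the rod reaches across into the keeper. The knob moved (7.4, 8.3) px, about 25-28 mm, which fits a full throw from a 0-3 mm start. Last check is that the loose things haven't shifted, then I hand in.

```bash
python3 - <<'E'
from h import *
a=cv2.imread('pics/scene0.png',0).astype(np.float32);b=cv2.imread('pics/s5.png',0).astype(np.float32)
for n,(x,y,w,h) in dict(tin=(328,268,42,34),heel=(374,256,26,28),cone=(318,290,44,60)).items():
    print(n,cv2.phaseCorrelate(a[y:y+h,x:x+w],b[y:y+h,x:x+w]), np.abs(a-b)[y:y+h,x:x+w].mean())
print(ticket.sign_off())
E
```

```text
tin ((0.5255439626640879, 0.018709556866969734), 1.0002706729335549) 3.3032212
heel ((0.5061047667471037, 0.0044200897679687046), 1.0083999084101782) 3.412088
cone ((0.4563959282288437, 0.024463771900474995), 1.0053952210037798) 2.492803
the job is handed in; nothing more can be done
None
```

The tray, door and bolt are done in the order asked, using only the shut fingertips, and the job is handed in at about 14.4 s on the robot's clock.

- **Tray:** it is fully home. It came up against a firm stop at 17 N, and the next picture showed the lip flush with the box front.
- **Door:** it is shut. It stopped at 13 N with its face about 1 mm from where a shut door should be.
- **Bolt:** the rod is across in the keeper. The knob stopped at 18 N, and the picture shows it moved about 25–28 mm, which fits a full 28 mm throw starting 0–3 mm out. I had no direct reading of the throw.
- **Insoles:** I never went near them, and they looked in place in the pictures before the door closed. They were not measured afterwards.
- **Heel block, tin and cone:** comparing first and last pictures gave the same 0.5 px sideways offset for all three. An identical offset for all three points to an image or method bias, not to anything having moved, but I did not trace it further.
- **Other checks:** camera fits disagreed with the model by up to about 4 px in places (the door edge), and the contact stops agreed to about 1 mm. Joint 6 came within 0.01 rad of its lower limit while I swung the door, but no reading I took was past it. At hand-in the gripper was clear of everything, with about 0 N on the wrist.

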